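# Make up two piles of confectionery tins on the cutting bench

### The job

Press the largest round tin down into the clip base until it clicks fully home, and only then stack the middle round tin centred on it and the smallest round tin centred on that. Set the larger rectangular tin flat in the middle of the shallow tray, lengthways with the tray, and stack the smaller rectangular tin centred on it, lengthways the same way; which pile comes first does not matter. Keep every tin upright, set each one down without dropping it, and leave the jar, the mug and the cleaver where they are.

Things in the scene. Friction and masses are not known exactly. Their poses are not given: they have to be found in the camera images.
- round_large: Largest round tin, plain steel, flat lid: 60 mm high, body 62 across, foot bead 68 across at 4 to 6 mm up, bevelled to 62 at 0 and 9 mm. About 0.22 kg. Origin: centre of underside, z up. Lowered onto the clip base it first rests bead on bars, about 13 mm above the deck; pressing with 4 to 10 N snaps it down with a clear force drop, and the bars hold it.
- round_medium: The middle round tin, plain steel, standing upright, flat lid: 51 mm across, 45 mm high, straight-sided. About 0.16 kg. Origin: centre of its underside, z up.
- round_small: The smallest round tin, plain steel, standing upright, flat lid: 40 mm across, 40 mm high, straight-sided. About 0.11 kg. Origin: centre of its underside, z up.
- rect_large: The larger rectangular tin, plain steel, standing upright, flat lid: 100 mm long (its x), 62 mm wide (its y), 50 mm high. About 0.30 kg. Origin: centre of its underside, z up.
- rect_small: The smaller rectangular tin, plain steel, standing upright, flat lid: 76 mm long (its x), 46 mm wide (its y), 42 mm high. About 0.18 kg. Origin: centre of its underside, z up.
- clip_base: Fixed wooden deck 164 (its x) by 100 (its y) by 10 mm thick. Two white spring bars along y, 12 mm thick, 40 long, centred 21.5 mm above the bench, 37.5 mm either side (x) of the middle (63 clear between), yield outwards; steel housings behind them, up to 28 mm high; y sides open for fingers. Origin: middle of underside, at bench height. A tin fully home stands on the deck, 10 mm above the bench.
- tray: Shallow plywood tray for the rectangular pile, fixed to the bench: 134 mm long (its x) by 96 mm wide (its y) outside, 10 mm high, walls 4 mm thick, so 126 by 88 mm inside; its floor is 4 mm above the bench. Origin: middle of its underside, at bench height, z up.
- jar: Bystander: closed amber glass jar with a red cap, 60 mm across, 105 mm high. Origin: centre of its underside.
- mug: Bystander: white mug, 76 mm across, 85 mm high, handle towards its +y. Origin: centre of its underside.
- cleaver: Bystander: cleaver lying flat beside the work, blade 200 mm (its y) by 95 mm (its x), 11 mm above the bench at most, and a wooden handle 115 mm long towards its +y, 18 mm thick. Origin: under the middle of the blade, at bench height.
Mind the look-alikes: they are no part of the job. Leave any green or orange look-alike of the tray alone.

How it is judged:
On the way, in this order (a step that is already met when the one before it is completed fails the run):
1. the largest round tin is pressed fully home in the clip base, standing on the deck (horizontal distance between round_large and clip_base below 0.008 m and z of round_large in the frame of clip_base below 0.0125 m and angle between round_large's own z axis and vertical below 0.06 rad), for 0.2 s.
2. the middle round tin stands on the largest one (horizontal distance between round_medium and round_large below 0.012 m and z of round_medium in the frame of round_large between 0.057 and 0.063 m), for 0.2 s.
3. the smallest round tin stands on the middle one (horizontal distance between round_small and round_medium below 0.012 m and z of round_small in the frame of round_medium between 0.042 and 0.048 m), for 0.2 s.
At the end, for the whole second after the job is handed in: Largest round tin within 2.5 mm of the deck, 8 mm of its middle; next ones within 12 mm of the centre of the tin below; larger rectangular tin on the tray floor within 20 mm and 20 deg of it, smaller on it within 12 mm and 14 deg; all at rest, within 3 deg (large round) or 4.5 deg of upright (all of step 1 and all of step 2 and all of step 3 and z of rect_large in the frame of tray below 0.007 m and horizontal distance between rect_large and tray below 0.02 m and angle between the x axis of rect_large and the x axis of tray, either way round below 0.35 rad and horizontal distance between rect_small and rect_large below 0.012 m and z of rect_small in the frame of rect_large between 0.047 and 0.053 m and angle between the x axis of rect_small and the x axis of rect_large, either way round below 0.25 rad and angle between each of round_large, round_medium, round_small, rect_large, rect_small's own z axis and vertical below 0.08 rad and linear speed of each of round_large, round_medium, round_small, rect_large, rect_small below 0.02 m/s); the robot touches nothing.
It fails at once if a bystander (jar, mug or cleaver) is moved by more than 30 mm (distance of any of jar, mug, cleaver from where it was at the start of the episode above 0.03 m).
It fails at once if a tin is tipped by more than 30 degrees (angle between any of round_large, round_medium, round_small, rect_large, rect_small's own z axis and vertical above 0.52 rad).
It fails at once if a tin is dropped (moves faster than 0.7 m/s, as after a fall of 25 mm, with no finger on it) ((linear speed of round_large above 0.7 m/s and contact force between round_large and the fingers below 0.1 N) or (linear speed of round_medium above 0.7 m/s and contact force between round_medium and the fingers below 0.1 N) or (linear speed of round_small above 0.7 m/s and contact force between round_small and the fingers below 0.1 N) or (linear speed of rect_large above 0.7 m/s and contact force between rect_large and the fingers below 0.1 N) or (linear speed of rect_small above 0.7 m/s and contact force between rect_small and the fingers below 0.1 N)).
It also fails if it takes over 125 s, if anything falls off the work surface, if the arm or the gripper's body presses on something with over 40 N, if the wrist force passes 120 N, or if a joint passes its speed limit or range.

### The arm

A 6-joint arm with a two-finger parallel gripper is mounted at the origin on the work surface. World frame = base frame: x ahead of the robot, y to its left, z up, the work surface at z = 0. Lengths are in m, angles in rad, forces in N, time in s.
With the tool pointing down it reaches from about 0.375 to 0.975 m from the base axis. Payload 3.8 kg.
Tool frame: the origin (TCP) lies midway between the tips of the shut fingers; the grasp point (between the pads) lies 19 mm behind it; z points along the fingers, y is the line along which they close (so a half turn about z gives the same grasp; the last joint's range is limited). The gripper opens to 85 mm and grips with 20 to 120 N. Pads are 22 mm wide; open, the fingers measure 114 mm over their backs; the gripper's body (76 mm by 85 mm) begins 54 mm behind the grasp point. The pads swing forward as they close: fully open they stand 13 mm farther back than shut.
Start: joints at [1.289, 0.264, 1.604, -0, 1.274, -0.037], TCP at [0.164, 0.655, 0.231] pointing down, gripper open.
Joint ranges: [-2.63, 2.63], [-0.94, 2.18], [0.31, 2.57], [-1.31, 4.45], [0, 2.66], [-2.55, 2.55]. Speed limits (rad/s): [2.57, 2.57, 3.14, 3.14, 3.14, 3.14].

### API

Orientations are given as a rotation vector (axis times angle).
In Python, from workcell import read_state, vision, ticket gives the robot as it stands. The module is installed in compiled form; this text tells all that it offers.
- The arm moves only by the tool jog_arm, never from a script. Its arguments are lists of equal length, an entry for each row: "turn": the turn, a rotation vector about the tool's x, y, z in rad, a list of three; "delta_pos": the shift along the tool's x, y, z in m, a list of three; "gripper": the finger opening in m, from 0 to 0.0854. In form: {"turn": [[rx, ry, rz], ...], "delta_pos": [[dx, dy, dz], ...], "gripper": [gripper, ...]}. A call has 1 to 20 rows; each row shifts and turns the commanded pose from where the row before left it, along the tool's axes as they then stand; what a row does not reach is not made up. A row lasts 1/12 s, in which the tool goes at most 41.7 mm and 7.16 degrees, less where a joint would pass 70% of its speed; a pose out of reach is approached as far as the arm can. A call with a gripper value outside its range is refused whole. The fingers move at their own pace and stop on an object; "grip_force" is the grip in N (left out, the last holds). Time passes only in rows, so rows that do not move let the fingers close. It gives the time, the measured TCP pose, the force, the opening and the grip force at its end, in the units of the state.
- read_state(): the state, without advancing time (a new reading comes with each control period).
- vision.read_camera(name): name is "side" or "top" or "wrist"; returns the picture (400x640x3 uint8, red, green, blue); there is no depth.
- vision.calibration(name): a dict with "vfov" (degrees; the focal length in pixels is half the picture's height over the tangent of half this angle, whatever the lens; pixels are square), "cx", "cy" (the principal point, pixels), "dist" ([k1, k2, p1, p2, k3] as OpenCV has them; the pictures are not rectified), "R" (3x3) and "t" (3): a world point X has camera coordinates R X + t; the wrist camera has in their place "mount" (4x4, takes a point from camera to tool coordinates, whose origin is the TCP and whose axes are the flange's). Camera axes: x right, y down, z forward; pixel columns grow to the right and rows downward; lengths in m; the calibration is good to about 2 mm. A picture is of the moment at which its call begins: read the wrist's pose just before it. calibration takes no time and is no camera call.
- ticket.finish_job(): hands the job in; it is judged then, once.
The state is a dict: "time": time; "q": joint angles; "joint_vel": joint speeds; "joint_torque": joint torques, N m; "tool_pos": TCP position; "tcp_rot": TCP orientation; "wrist_force": force on the tool from outside, world axes, zero at the start; "torque": the same for the moment, N m; "width": opening from 0.0 (shut) to 1.0 (fully open); "grip_force": force on a finger pad.
Only numpy, scipy, OpenCV 4.12 (cv2) and the standard library are available. Lean on these libraries where they do the work, as an engineer would, in place of code of your own. Each camera call takes 0.05 s, during which the arm holds its last target. There are 200 camera calls.

## Working session

There is one attempt and no reset: what is moved stays moved. The work goes in short steps, Python scripts to look and compute and a tool call to move; the robot and the scene stay as the last step left them, time stands still between calls to the robot, and variables do not carry over. Pictures are saved under pics/ and viewed, at most 14 in all, crops included, and the job is handed in when it is done.

Besides the shell and the picture viewer there is one more tool, called after "Call:" as a command line: name --argument value ..., lists and objects as JSON in quotes. jog_arm: Moves the arm, as the interface text tells. Its arguments: {"type":"object","properties":{"turn":{"type":"array","items":{"type":"array","items":{"type":"number"}}},"delta_pos":{"type":"array","items":{"type":"array","items":{"type":"number"}}},"gripper":{"type":"array","items":{"type":"number"}},"grip_force":{"type":"number"}},"required":["turn","delta_pos","gripper"]}

```bash
mkdir -p pics; cat > h.py <<'E'
import numpy as np, cv2
from scipy.spatial.transform import Rotation as Ro
from workcell import read_state, vision, ticket
def cam(name, st=None):
    c=vision.calibration(name); f=200/np.tan(np.radians(c["vfov"])/2)
    K=np.array([[f,0,c["cx"]],[0,f,c["cy"]],[0,0,1]]); d=np.array(c["dist"],float)
    if "R" in c: R=np.array(c["R"]);t=np.array(c["t"])
    else:
        st=st or read_state(); T=np.eye(4);T[:3,:3]=Ro.from_rotvec(st["tcp_rot"]).as_matrix();T[:3,3]=st["tool_pos"]
        M=np.linalg.inv(T@np.array(c["mount"])); R=M[:3,:3];t=M[:3,3]
    return K,d,R,t
def plane(C,uv,z):
    K,d,R,t=C; p=cv2.undistortPoints(np.array(uv,float).reshape(-1,1,2),K,d).reshape(-1,2)
    r=np.c_[p,np.ones(len(p))]@R; o=-R.T@t
    return o+r*((z-o[2])/r[:,2])[:,None]
def proj(C,X):
    K,d,R,t=C; return cv2.projectPoints(np.array(X,float).reshape(-1,1,3),cv2.Rodrigues(R)[0],t,K,d)[0].reshape(-1,2)
def snap(name,fn):
    st=read_state(); C=cam(name,st); im=vision.read_camera(name)
    cv2.imwrite(fn,im[:,:,::-1]); return im,C
E
python3 - <<'E'
from h import *
for n in("top","side","wrist"):
    im,C=snap(n,f"pics/{n}0.png"); print(n,-C[2].T@C[3],C[0][0,0],C[1])
s=read_state();print(s)
E
```

```text
top [ 0.49704925 -0.01860448  1.17647378] 453.7712474901442 [-0.10029133  0.          0.          0.          0.        ]
side [ 0.08894828 -1.11875331  0.94473547] 498.98277887068286 [0.00821897 0.         0.         0.         0.        ]
wrist [0.08747296 0.6729729  0.37192937] 304.5675707574239 [-0.0240648  0.         0.         0.         0.       ]
{'time': 0.15, 'q': array([ 1.28907414e+00,  2.64566829e-01,  1.60509016e+00,  9.45958475e-06,
        1.27372782e+00, -3.69263958e-02]), 'joint_vel': array([ 0.00086232, -0.00223596, -0.00246365,  0.00162225, -0.0026478 ,
       -0.00154271]), 'joint_torque': array([ 4.49583076e-04, -5.15913677e+01, -3.67954051e+01,  1.04501698e-04,
        8.14913947e-03,  1.20117539e-05]), 'tool_pos': array([0.16344365, 0.65430489, 0.23024086]), 'tcp_rot': array([-3.83533315e-01, -3.11779672e+00,  2.77694349e-03]), 'wrist_force': array([ 0.90552565, -1.18869473,  0.27266929]), 'torque': array([-0.02433466, -0.02140366,  0.00206207]), 'grip_force': 0.0, 'width': 0.998835529375255}
```

View pics/top0.png

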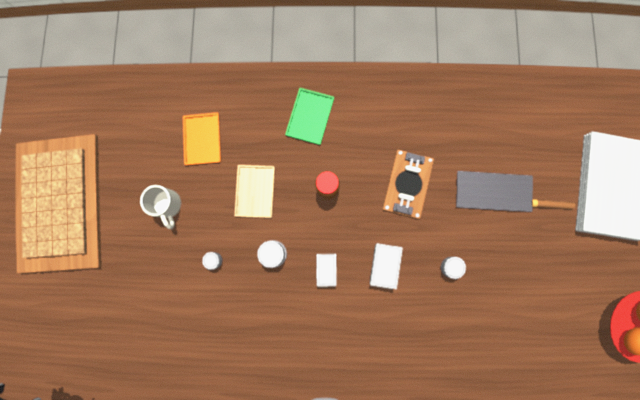

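View pics/side0.png

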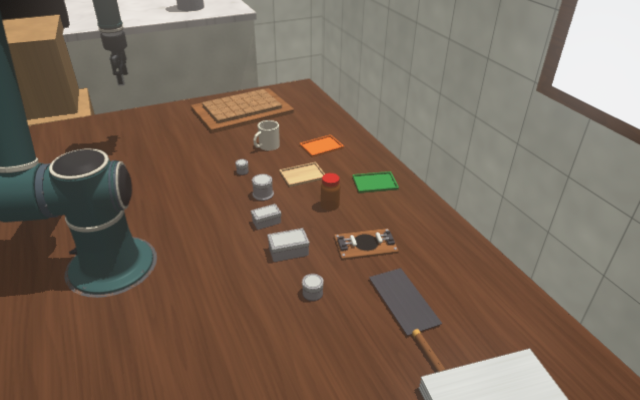

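Candidates in the top view:
- **Rounds:** large (272,254), with a bead and the widest; medium (455,268); small (211,261).
- **Rectangles:** large (387,267); small (327,270).
- **Tray:** plywood (254,191). The look-alikes are green (310,116) and orange (201,139).
- **Clip base:** (409,184).
- **Bystanders:** jar (327,183), mug (158,203), cleaver (495,190).

I'll measure these and check with one close crop.

```bash
cat > m.py <<'E'
from h import *
im=cv2.imread("pics/top0.png"); C=cam("top"); hsv=cv2.cvtColor(im,cv2.COLOR_BGR2HSV)
def comp(mask,uv):
    n,l,s,c=cv2.connectedComponentsWithStats(mask.astype(np.uint8)); u,v=uv
    k=l[v,u]; 
    m=(l==k).astype(np.uint8); return max(cv2.findContours(m,cv2.RETR_EXTERNAL,cv2.CHAIN_APPROX_NONE)[0],key=cv2.contourArea)
def rect(uv,mask,z,name):
    c=comp(mask,uv); P=plane(C,c.reshape(-1,2),z)[:,:2]
    r=cv2.minAreaRect((P*1000).astype(np.float32)); b=cv2.boxPoints(r)
    e=max((b[1]-b[0],b[2]-b[1]),key=np.linalg.norm)
    print(name,np.round(r[0],1),np.round(sorted(r[1]),1),"long axis yaw",round(np.degrees(np.arctan2(e[1],e[0]))%180,1))
H,S,V=[hsv[:,:,i].astype(int) for i in range(3)]
for T in (150,190,215):
    W=(S<50)&(V>T)
    print(T)
    for n,uv,z in(("rl",(272,252),.06),("rm",(455,266),.045),("rs",(211,260),.04),("RL",(387,265),.05),("RS",(327,268),.042)):
        try: rect(uv,W,z,n)
        except Exception as e: print(n,e)
tm=(H>12)&(H<32)&(S<140)&(S>40)&(V>140)
rect((254,191),tm,.01,"tray")
for uv in((387,265),(254,191),(409,196),(272,252)):print(uv,hsv[uv[1],uv[0]],hsv[205,397])
cm=(H>5)&(H<20)&(V>hsv[205,397][2]-35)
E
python3 m.py; python3 -c "
import cv2;a=cv2.imread('pics/top0.png')[90:300,185:475];cv2.imwrite('pics/crop.png',cv2.resize(a,None,fx=2.7,fy=2.7,interpolation=cv2.INTER_CUBIC))"
```

```text
150
rl [478.7 137.3] [64.5 69.4] long axis yaw 135.9
rm [ 449.  -315.2] [51.6 52.6] long axis yaw 90.3
rs [457.2 295. ] [41.1 42.6] long axis yaw 2.0
RL [ 451.9 -144.3] [ 66.9 104.7] long axis yaw 172.1
RS [439.4   2.5] [49.7 78.7] long axis yaw 0.9
190
rl [477.8 140.3] [63.6 64. ] long axis yaw 104.9
rm [ 449.  -316.4] [49.9 51.7] long axis yaw 179.5
rs [458.4 295. ] [40.1 41.2] long axis yaw 91.4
RL [ 452.3 -145. ] [ 65.8 103.7] long axis yaw 171.9
RS [440.6   2.5] [49.7 76.3] long axis yaw 0.9
215
rl [478.1 140.4] [59.4 61.2] long axis yaw 1.3
rm [ 450.2 -316.4] [49.1 50.1] long axis yaw 90.3
rs [458.4 295.1] [36.  40.1] long axis yaw 2.0
RL [ 452.6 -145.8] [ 64.1 102.9] long axis yaw 172.1
RS [440.6   2.5] [44.7 76.3] long axis yaw 0.9
tray [634.5  57.9] [1158.7 1905.9] long axis yaw 89.8
(387, 265) [  0   0 247] [138   9 144]
(254, 191) [ 28  39 247] [138   9 144]
(409, 196) [  0   0 252] [138   9 144]
(272, 252) [  0   0 247] [138   9 144]
```

View pics/crop.png

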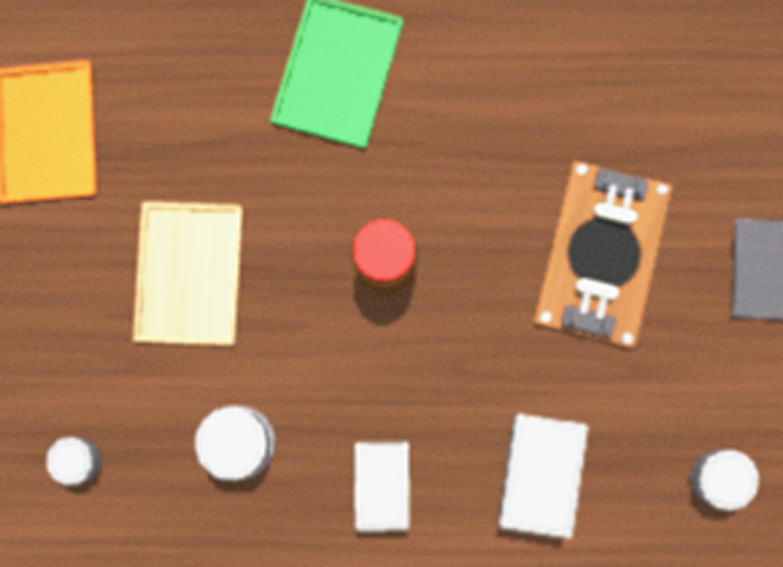

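```bash
cat >> m.py <<'E'
print("--")
rect((254,191),(H>15)&(H<35)&(S>15)&(V>190),.008,"tray")
for T in (135,150,165):
    cm=((H>3)&(H<20)&(S>60)&(V>T)).astype(np.uint8)
    box=np.zeros_like(cm); box[140:230,375:445]=1; cm=cv2.morphologyEx(cm*box,cv2.MORPH_CLOSE,np.ones((3,3)))
    rect((394,200),cm,.01,"clip")
blk=(V<70); rect((409,183),blk,.01,"clip centre disc")
for n,uv in (("bar1",(412,169)),("bar2",(406,197))): rect(uv,(S<40)&(V>200),.0275,n)
E
python3 m.py | sed -n '/--/,$p'
```

```text
--
tray [639.4 193.5] [ 98.8 136.7] long axis yaw 178.7
clip [ 661.1 -211.8] [181.8 235. ] long axis yaw 0.0
clip [ 649.3 -209.7] [180.9 206.7] long axis yaw 179.0
clip [ 663.9 -207.1] [102.6 165.1] long axis yaw 166.1
clip centre disc [635.   57.9] [1157.6 1905.9] long axis yaw 89.8
bar1 [ 707.7 -217. ] [30.1 39.1] long axis yaw 81.0
bar2 [ 616.2 -195.8] [31.7 37.5] long axis yaw 76.5
```

```bash
cat > go.py <<'E'
import sys
from h import *
# target x y z (mm), tool-y heading deg
x,y,z,phi=map(float,sys.argv[1:5]); s=read_state()
R=Ro.from_rotvec(s["tcp_rot"]); p=np.radians(phi); Y=np.array([np.cos(p),np.sin(p),0]); Z=np.array([0,0,-1.]); 
T=np.c_[np.cross(Y,Z),Y,Z]; rv=(R.inv()*Ro.from_matrix(T)).as_rotvec()
d=np.array([x,y,z])/1000-s["tool_pos"]
print("pos",np.round(s["tool_pos"]*1000,1),"t",round(s["time"],2),"q6",round(s["q"][5],2),"F",np.round(s["wrist_force"],1))
print("turn",np.round(rv,4),"deg",np.round(np.degrees(np.linalg.norm(rv)),1),"| after turn: shift mm",np.round(T.T@d*1000,1),"n30",np.ceil(np.linalg.norm(d)/.03))
E
python3 go.py 478 140 230 76
```

```text
pos [163.4 654.3 230.2] t 0.15 q6 -0.04 F [ 0.9 -1.2  0.3]
turn [-0.0018 -0.0001 -0.0005] deg 0.1 | after turn: shift mm [-4.296e+02 -4.229e+02  2.000e-01] n30 21.0
```

Call:
jog_arm --turn '[[0,0,0],[0,0,0],[0,0,0],[0,0,0],[0,0,0],[0,0,0],[0,0,0],[0,0,0],[0,0,0],[0,0,0],[0,0,0],[0,0,0],[0,0,0],[0,0,0],[0,0,0],[0,0,0],[0,0,0],[0,0,0],[0,0,0],[0,0,0]]' --delta_pos '[[-0.0215,-0.0211,0],[-0.0215,-0.0211,0],[-0.0215,-0.0211,0],[-0.0215,-0.0211,0],[-0.0215,-0.0211,0],[-0.0215,-0.0211,0],[-0.0215,-0.0211,0],[-0.0215,-0.0211,0],[-0.0215,-0.0211,0],[-0.0215,-0.0211,0],[-0.0215,-0.0211,0],[-0.0215,-0.0211,0],[-0.0215,-0.0211,0],[-0.0215,-0.0211,0],[-0.0215,-0.0211,0],[-0.0215,-0.0211,0],[-0.0215,-0.0211,0],[-0.0215,-0.0211,0],[-0.0215,-0.0211,0],[-0.0215,-0.0211,0]]' --gripper '[0.085,0.085,0.085,0.085,0.085,0.085,0.085,0.085,0.085,0.085,0.085,0.085,0.085,0.085,0.085,0.085,0.085,0.085,0.085,0.085]' --grip_force 50

```text
time: 1.82
tool_pos: [0.4788, 0.1398, 0.2311]
tcp_rot: [-0.384, -3.118, 0.0]
wrist_force: [-0.2, -0.8, -0.1]
width: 0.996
grip_force: 0.0
```

```bash
python3 - <<'E'
from h import *
im,C=snap("wrist","pics/w1.png"); print(np.round(-C[2].T@C[3],3),read_state()["tool_pos"])
print(proj(C,[[.478,.1404,.06],[.639,.1935,.008]]))
E
python3 go.py 478 140 20 76
```

```text
[0.403 0.158 0.373] [0.48147795 0.13575955 0.23121623]
[[323.8761217  175.24095812]
 [389.95114394 268.26392164]]
pos [481.5 135.8 231.2] t 1.87 q6 -1.09 F [ 3.  -3.7  0.6]
turn [-0.0033  0.0033 -0.0023] deg 0.3 | after turn: shift mm [  4.4   3.3 211.2] n30 8.0
```

View pics/w1.png

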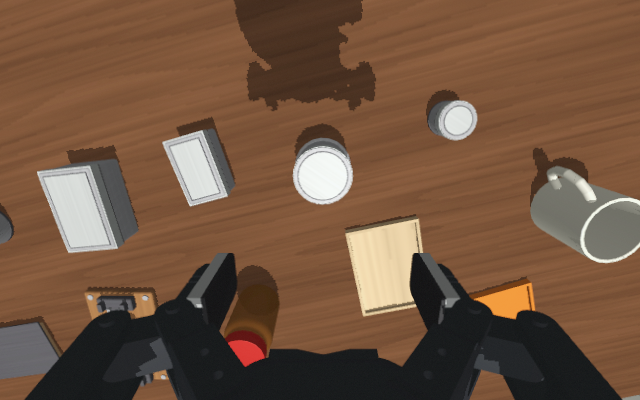

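Call:
jog_arm --turn '[[0,0,0],[0,0,0]]' --delta_pos '[[0,0,0.03],[0,0,0]]' --gripper '[0.085,0.085]'

```text
time: 2.03
tool_pos: [0.4759, 0.1397, 0.1969]
tcp_rot: [-0.386, -3.111, 0.004]
wrist_force: [-2.1, 0.1, -0.9]
width: 0.998
grip_force: 0.0
```

```bash
python3 go.py 478 140 20 76
```

```text
pos [475.9 139.7 196.9] t 2.03 q6 -1.09 F [-2.1  0.1 -0.9]
turn [-0.0034 -0.0066 -0.0027] deg 0.5 | after turn: shift mm [ -2.    0.8 176.9] n30 6.0
```

Call:
jog_arm --turn '[[0,0,0],[0,0,0],[0,0,0],[0,0,0],[0,0,0],[0,0,0],[0,0,0],[0,0,0],[0,0,0],[0,0,0],[0,0,0],[0,0,0],[0,0,0]]' --delta_pos '[[0,0,0],[0,0,0.02],[0,0,0.025],[0,0,0.025],[0,0,0.025],[0,0,0.02],[0,0,0.015],[0,0,0.01],[0,0,0],[0,0,0],[0,0,0],[0,0,0],[0,0,0]]' --gripper '[0.085,0.085,0.085,0.085,0.085,0.085,0.085,0.085,0.085,0.085,0.085,0.085,0.085]'

```text
time: 3.12
tool_pos: [0.4796, 0.1416, 0.0627]
tcp_rot: [0.383, 3.116, 0.001]
wrist_force: [0.1, -0.4, 0.7]
width: 0.997
grip_force: 0.0
```

```bash
python3 go.py 478 140 20 76
```

```text
pos [479.6 141.6  62.7] t 3.12 q6 -1.09 F [ 0.1 -0.4  0.7]
turn [ 0.0011  0.0022 -0.0003] deg 0.1 | after turn: shift mm [ 1.2 -1.9 42.7] n30 2.0
```

Call:
jog_arm --turn '[[0,0,0],[0,0,0],[0,0,0],[0,0,0],[0,0,0],[0,0,0],[0,0,0],[0,0,0],[0,0,0],[0,0,0],[0,0,0],[0,0,0],[0,0,0]]' --delta_pos '[[0.0012,-0.0019,0.015],[0,0,0.015],[0,0,0.01],[0,0,0.002],[0,0,0],[0,0,0],[0,0,0],[0,0,0],[0,0,0],[0,0,0],[0,0,0],[0,0,0],[0,0,0]]' --gripper '[0.085,0.085,0.085,0.085,0.085,0.075,0.068,0.062,0.058,0.055,0.055,0.055,0.055]' --grip_force 60

```text
time: 4.2
tool_pos: [0.4779, 0.1398, 0.0205]
tcp_rot: [0.383, 3.116, 0.001]
wrist_force: [-0.8, -1.2, 6.1]
width: 0.716
grip_force: 65.0
```

```bash
python3 go.py 663 -207 200 76
```

```text
pos [477.9 139.8  20.5] t 4.2 q6 -1.09 F [-0.8 -1.2  6.1]
turn [ 0.0007  0.0019 -0.0003] deg 0.1 | after turn: shift mm [-263.5 -291.8 -179.5] n30 15.0
```

Call:
jog_arm --turn '[[0,0,0],[0,0,0],[0,0,0],[0,0,0],[0,0,0],[0,0,0],[0,0,0]]' --delta_pos '[[0,0,-0.01],[0,0,-0.02],[0,0,-0.03],[0,0,-0.03],[0,0,-0.03],[0,0,-0.025],[0,0,-0.015]]' --gripper '[0.055,0.055,0.055,0.055,0.055,0.055,0.055]'

```text
time: 4.78
tool_pos: [0.478, 0.1401, 0.1831]
tcp_rot: [0.383, 3.114, 0.003]
wrist_force: [1.4, 0.8, -2.7]
width: 0.713
grip_force: 65.6
```

Call:
jog_arm --turn '[[0,0,0],[0,0,0],[0,0,0],[0,0,0],[0,0,0],[0,0,0],[0,0,0],[0,0,0],[0,0,0],[0,0,0],[0,0,0],[0,0,0],[0,0,0],[0,0,0],[0,0,0],[0,0,0],[0,0,0],[0,0,0],[0,0,0],[0,0,0]]' --delta_pos '[[-0.008,-0.009,0],[-0.016,-0.018,0],[-0.017,-0.019,0],[-0.017,-0.019,0],[-0.017,-0.019,0],[-0.017,-0.019,0],[-0.017,-0.019,0],[-0.017,-0.019,0],[-0.017,-0.019,0],[-0.017,-0.019,0],[-0.017,-0.019,0],[-0.017,-0.019,0],[-0.017,-0.019,0],[-0.017,-0.019,0],[-0.017,-0.019,0],[-0.012,-0.012,0],[-0.006,-0.006,0],[0,0,0],[0,0,0],[0,0,0]]' --gripper '[0.055,0.055,0.055,0.055,0.055,0.055,0.055,0.055,0.055,0.055,0.055,0.055,0.055,0.055,0.055,0.055,0.055,0.055,0.055,0.055]'

```text
time: 6.45
tool_pos: [0.6603, -0.2064, 0.1785]
tcp_rot: [-0.383, -3.116, -0.001]
wrist_force: [-0.2, -0.4, -2.9]
width: 0.713
grip_force: 65.7
```

```bash
python3 go.py 663 -207 70 76; python3 - <<'E'
from h import *
im,C=snap("wrist","pics/w2.png"); print(proj(C,[[.663,-.207,.01],[.663+.082*.97,-.207-.082*.242,.01]])); snap("top","pics/t2.png"); snap("side","pics/s2.png")
E
```

```text
pos [ 660.3 -206.4  178.5] t 6.45 q6 -1.67 F [-0.2 -0.4 -2.9]
turn [ 0.0006 -0.002  -0.0001] deg 0.1 | after turn: shift mm [ -2.8   0.  108.5] n30 4.0
[[323.415953   179.54324825]
 [323.37560494 249.59291393]]
```

View pics/w2.png

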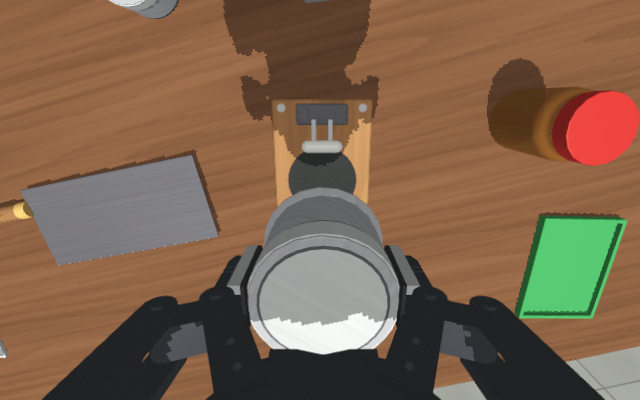

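```bash
python3 - <<'E'
from h import *
C=cam("wrist"); P=plane(C,[[322,99],[275,170],[370,170],[322.5,180]],.01)*1000
ex=np.array([.9703,-.2419,0]);ey=np.array([.2419,.9703,0]);c=np.array([663,-207,10.])
for p in P: print(np.round(p,1),"clip frame",np.round([(p-c)@ex,(p-c)@ey],1))
b=plane(C,[[322,141]],.0275)*1000; print("bar top inner/outer",(b[0]-c)@ex)
E
```

```text
[ 584.9 -188.8   10. ] clip frame [-80.1  -1.2]
[ 641.8 -253.6   10. ] clip frame [ -9.3 -50.4]
[ 665.8 -157.3   10. ] clip frame [-9.4 48.9]
[ 664.3 -208.1   10. ] clip frame [ 1.5 -0.7]
bar top inner/outer -41.69993517059974
```

Call:
jog_arm --turn '[[0,0,0],[0,0,0],[0,0,0],[0,0,0],[0,0,0],[0,0,0],[0,0,0],[0,0,0],[0,0,0],[0,0,0]]' --delta_pos '[[-0.0037,-0.0005,0.01],[0,0,0.02],[0,0,0.025],[0,0,0.025],[0,0,0.02],[0,0,0.01],[0,0,0.006],[0,0,0.004],[0,0,0],[0,0,0]]' --gripper '[0.055,0.055,0.055,0.055,0.055,0.055,0.055,0.055,0.055,0.055]' --grip_force 80

```text
time: 7.43
tool_pos: [0.6658, -0.209, 0.0606]
tcp_rot: [0.383, 3.116, -0.001]
wrist_force: [0.3, 0.3, -2.3]
width: 0.706
grip_force: 86.8
```

```bash
python3 go.py 664 -207.5 31 76
```

```text
pos [ 665.8 -209.    60.6] t 7.43 q6 -1.67 F [ 0.3  0.3 -2.3]
turn [-0.0002  0.0022 -0.0003] deg 0.1 | after turn: shift mm [ 2.1  1.  29.6] n30 1.0
```

Call:
jog_arm --turn '[[0,0,0],[0,0,0],[0,0,0],[0,0,0],[0,0,0],[0,0,0],[0,0,0]]' --delta_pos '[[0.001,0.0005,0.005],[0.001,0.0005,0.005],[0,0,0.004],[0,0,0.002],[0,0,0.001],[0,0,0],[0,0,0]]' --gripper '[0.055,0.055,0.055,0.055,0.055,0.055,0.055]'

```text
time: 8.02
tool_pos: [0.663, -0.2073, 0.0425]
tcp_rot: [-0.384, -3.118, -0.0]
wrist_force: [-1.6, 0.5, -0.1]
width: 0.705
grip_force: 87.2
```

Call:
jog_arm --turn '[[0,0,0],[0,0,0]]' --delta_pos '[[0,0,0.001],[0,0,0.001]]' --gripper '[0.055,0.055]'

```text
time: 8.18
tool_pos: [0.6637, -0.2075, 0.0412]
tcp_rot: [0.383, 3.117, -0.0]
wrist_force: [-1.1, 1.0, 4.7]
width: 0.708
grip_force: 87.1
```

Call:
jog_arm --turn '[[0,0,0],[0,0,0]]' --delta_pos '[[0,0,0.001],[0,0,0.001]]' --gripper '[0.055,0.055]'

```text
time: 8.35
tool_pos: [0.6635, -0.2075, 0.0388]
tcp_rot: [0.383, 3.117, -0.001]
wrist_force: [-1.2, -0.5, 2.4]
width: 0.709
grip_force: 87.2
```

Call:
jog_arm --turn '[[0,0,0],[0,0,0]]' --delta_pos '[[0,0,0.001],[0,0,0.001]]' --gripper '[0.055,0.055]'

```text
time: 8.52
tool_pos: [0.6628, -0.2073, 0.0356]
tcp_rot: [-0.383, -3.118, 0.0]
wrist_force: [-0.9, -0.1, -1.5]
width: 0.708
grip_force: 87.2
```

Call:
jog_arm --turn '[[0,0,0],[0,0,0],[0,0,0]]' --delta_pos '[[0,0,0.0015],[0,0,0.0015],[0,0,0]]' --gripper '[0.055,0.055,0.055]'

```text
time: 8.77
tool_pos: [0.6625, -0.2071, 0.0318]
tcp_rot: [-0.383, -3.117, -0.0]
wrist_force: [1.5, -0.9, -5.4]
width: 0.709
grip_force: 87.3
```

Call:
jog_arm --turn '[[0,0,0],[0,0,0],[0,0,0]]' --delta_pos '[[0,0,0.001],[0,0,0.001],[0,0,0]]' --gripper '[0.055,0.055,0.055]'

```text
time: 9.02
tool_pos: [0.6628, -0.2072, 0.031]
tcp_rot: [-0.383, -3.117, -0.0]
wrist_force: [-0.2, -0.4, -2.0]
width: 0.708
grip_force: 87.3
```

Call:
jog_arm --turn '[[0,0,0],[0,0,0],[0,0,0]]' --delta_pos '[[0,0,0.001],[0,0,0.001],[0,0,0]]' --gripper '[0.055,0.055,0.055]'

```text
time: 9.27
tool_pos: [0.6631, -0.2073, 0.0307]
tcp_rot: [-0.384, -3.118, -0.0]
wrist_force: [-2.0, 0.6, 3.6]
width: 0.71
grip_force: 87.9
```

Call:
jog_arm --turn '[[0,0,0],[0,0,0],[0,0,0]]' --delta_pos '[[0,0,0.001],[0,0,0.001],[0,0,0]]' --gripper '[0.055,0.055,0.055]'

```text
time: 9.52
tool_pos: [0.6631, -0.2073, 0.0307]
tcp_rot: [-0.383, -3.118, 0.0]
wrist_force: [-7.8, 2.6, 13.1]
width: 0.711
grip_force: 88.8
```

Call:
jog_arm --turn '[[0,0,0],[0,0,0],[0,0,0],[0,0,0],[0,0,0],[0,0,0],[0,0,0]]' --delta_pos '[[0,0,-0.003],[0,0,0],[0,0,0],[0,0,0],[0,0,0],[0,0,0],[0,0,0]]' --gripper '[0.055,0.062,0.068,0.075,0.085,0.085,0.085]'

```text
time: 10.1
tool_pos: [0.6632, -0.2073, 0.0302]
tcp_rot: [0.384, 3.118, -0.0]
wrist_force: [0.7, -0.5, -0.1]
width: 0.991
grip_force: 0.0
```

```bash
python3 go.py 663 -207 180 76;
```

```text
pos [ 663.2 -207.3   30.2] t 10.1 q6 -1.66 F [ 0.7 -0.5 -0.1]
turn [-0.      0.0001 -0.0005] deg 0.0 | after turn: shift mm [   0.3    0.3 -149.8] n30 5.0
```

Call:
jog_arm --turn '[[0,0,0],[0,0,0],[0,0,0],[0,0,0],[0,0,0],[0,0,0],[0,0,0],[0,0,0],[0,0,0],[0,0,0],[0,0,0],[0,0,0],[0,0,0],[0,0,0],[0,0,0],[0,0,0],[0,0,0],[0,0,0],[0,0,0],[0,0,0]]' --delta_pos '[[0,0,-0.015],[0,0,-0.03],[0,0,-0.03],[0,0,-0.03],[0,0,-0.03],[0,0,-0.015],[0.017,-0.0148,0],[0.017,-0.0148,0],[0.017,-0.0148,0],[0.017,-0.0148,0],[0.017,-0.0148,0],[0.017,-0.0148,0],[0.017,-0.0148,0],[0.017,-0.0148,0],[0.017,-0.0148,0],[0.017,-0.0148,0],[0.007,-0.0065,0],[0.0037,-0.0033,0],[0,0,0],[0,0,0]]' --gripper '[0.085,0.085,0.085,0.085,0.085,0.085,0.085,0.085,0.085,0.085,0.085,0.085,0.085,0.085,0.085,0.085,0.085,0.085,0.085,0.085]'

```text
time: 11.77
tool_pos: [0.4502, -0.3165, 0.1809]
tcp_rot: [0.384, 3.117, -0.0]
wrist_force: [-0.2, 0.1, -0.5]
width: 0.997
grip_force: 0.0
```

```bash
python3 - <<'E'
from h import *
im,C=snap("wrist","pics/w3.png"); print(proj(C,[[.4495,-.3164,.045],[.663,-.207,.07]]))
snap("top","pics/t3.png")
hsv=cv2.cvtColor(im,cv2.COLOR_RGB2HSV)
m=((hsv[:,:,1]<40)&(hsv[:,:,2]>170)).astype(np.uint8)
n,l,s,c=cv2.connectedComponentsWithStats(m)
for i in range(1,n):
    if s[i,4]>600: print(s[i],c[i],plane(C,c[i],.045)*1000)
a=cv2.imread("pics/t3.png")[140:230,360:450];a=cv2.resize(a,None,fx=4,fy=4); b=cv2.imread("pics/w3.png");a=cv2.copyMakeBorder(a,0,40,0,0,cv2.BORDER_CONSTANT)
cv2.imwrite("pics/c3.png",cv2.resize(np.hstack([a,b]),(800,320)))
E
python3 go.py 449.5 -316.4 12 76
```

```text
[[323.47752804 184.15918442]
 [471.88354671 354.27186001]]
[ 470   83   78  118 7324] [506.72200983 140.90756417] [[ 450.22829773 -144.15388163   45.        ]]
[ 296  157   55   54 2229] [322.8909825  183.86451323] [[ 449.08496743 -316.86802713   45.        ]]
[   0  328   72   72 3658] [ 27.98742482 358.48496446] [[ 573.96479217 -714.00650454   45.        ]]
pos [ 450.4 -316.3  180.5] t 11.87 q6 -1.98 F [ 0.   0.5 -0.9]
turn [0.0001 0.0007 0.0003] deg 0.0 | after turn: shift mm [  0.9  -0.4 168.5] n30 6.0
```

View pics/c3.png

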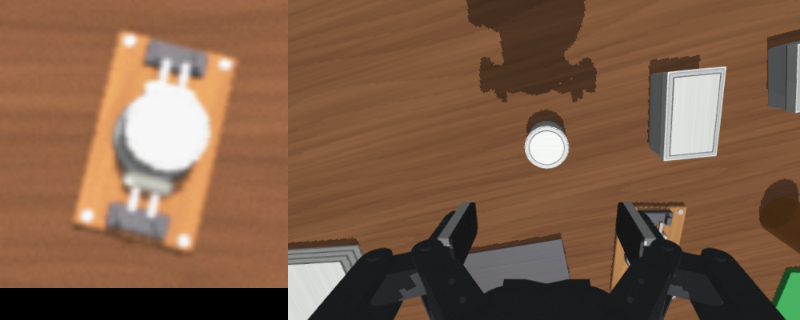

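Call:
jog_arm --turn '[[0,0,0],[0,0,0],[0,0,0],[0,0,0],[0,0,0],[0,0,0],[0,0,0],[0,0,0],[0,0,0],[0,0,0],[0,0,0],[0,0,0],[0,0,0],[0,0,0],[0,0,0],[0,0,0],[0,0,0],[0,0,0],[0,0,0]]' --delta_pos '[[0.001,-0.0006,0.015],[0,0,0.025],[0,0,0.03],[0,0,0.03],[0,0,0.025],[0,0,0.02],[0,0,0.015],[0,0,0.006],[0,0,0.0025],[0,0,0],[0,0,0],[0,0,0],[0,0,0],[0,0,0],[0,0,0],[0,0,0],[0,0,0],[0,0,0],[0,0,0]]' --gripper '[0.085,0.085,0.085,0.085,0.085,0.085,0.085,0.085,0.085,0.085,0.085,0.075,0.068,0.062,0.056,0.05,0.045,0.045,0.045]' --grip_force 50

```text
time: 13.45
tool_pos: [0.4488, -0.3172, 0.0126]
tcp_rot: [0.384, 3.117, -0.001]
wrist_force: [-1.9, 1.8, 6.5]
width: 0.582
grip_force: 51.6
```

```bash
sed -i 's#pics/top0.png#pics/t3.png#' m.py; cat >> m.py <<'E'
print("++")
for T in (215,225,235): rect((412,180),(S<40)&(V>T),.07,"lid")
E
python3 m.py | sed -n '/++/,$p'; python3 go.py 663 -207.2 200 76
```

```text
++
lid [ 673.8 -205.6] [61.7 82.5] long axis yaw 179.2
lid [ 673.8 -206.8] [59.3 82.4] long axis yaw 179.6
lid [ 668.1 -209.9] [62.6 71.5] long axis yaw 144.7
pos [ 448.8 -317.2   12.6] t 13.45 q6 -1.99 F [-1.9  1.8  6.5]
turn [-0.0004  0.0009 -0.0006] deg 0.1 | after turn: shift mm [-181.3  158.6 -187.4] n30 11.0
```

Call:
jog_arm --turn '[[0,0,0],[0,0,0],[0,0,0],[0,0,0],[0,0,0],[0,0,0],[0,0,0],[0,0,0]]' --delta_pos '[[0,0,-0.01],[0,0,-0.022],[0,0,-0.03],[0,0,-0.03],[0,0,-0.03],[0,0,-0.03],[0,0,-0.022],[0,0,-0.013]]' --gripper '[0.045,0.045,0.045,0.045,0.045,0.045,0.045,0.045]'

```text
time: 14.12
tool_pos: [0.4494, -0.3178, 0.2025]
tcp_rot: [0.383, 3.114, -0.004]
wrist_force: [-0.1, -0.2, -0.7]
width: 0.59
grip_force: 52.1
```

Call:
jog_arm --turn '[[0,0,0],[0,0,0],[0,0,0],[0,0,0],[0,0,0],[0,0,0],[0,0,0],[0,0,0],[0,0,0],[0,0,0],[0,0,0],[0,0,0],[0,0,0],[0,0,0],[0,0,0],[0,0,0]]' --delta_pos '[[-0.008,0.007,0],[-0.016,0.014,0],[-0.016,0.014,0],[-0.016,0.014,0],[-0.016,0.014,0],[-0.016,0.014,0],[-0.016,0.014,0],[-0.016,0.014,0],[-0.016,0.014,0],[-0.016,0.014,0],[-0.016,0.014,0],[-0.009,0.0076,0],[-0.0043,0.004,0],[0,0,0],[0,0,0],[0,0,0]]' --gripper '[0.045,0.045,0.045,0.045,0.045,0.045,0.045,0.045,0.045,0.045,0.045,0.045,0.045,0.045,0.045,0.045]'

```text
time: 15.45
tool_pos: [0.6616, -0.2074, 0.1982]
tcp_rot: [-0.384, -3.117, 0.0]
wrist_force: [0.4, 0.3, -1.1]
width: 0.585
grip_force: 52.1
```

```bash
python3 - <<'E'
from h import *
im,C=snap("wrist","pics/w4.png"); print(proj(C,[[.663,-.207,.07]]))
E
python3 go.py 663 -207.2 83 76
```

```text
[[324.36622751 188.79766192]]
pos [ 661.7 -207.6  198.6] t 15.5 q6 -1.66 F [-0.6  0.5 -1.4]
turn [-0.0003 -0.0008 -0.0013] deg 0.1 | after turn: shift mm [ -1.1   0.7 115.6] n30 4.0
```

View pics/w4.png

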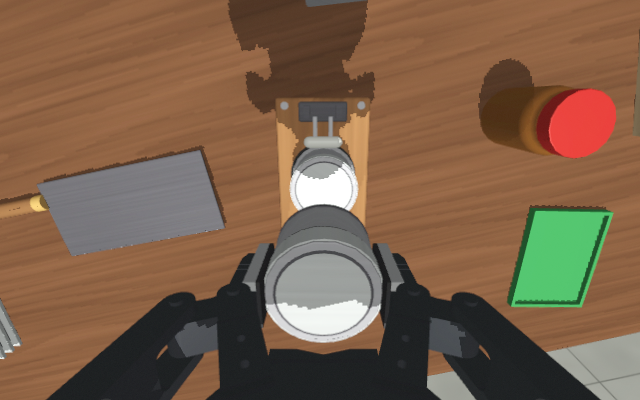

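Call:
jog_arm --turn '[[0,0,0],[0,0,0],[0,0,0],[0,0,0],[0,0,0],[0,0,0],[0,0,0],[0,0,0],[0,0,0]]' --delta_pos '[[-0.001,0.0005,0.01],[0,0,0.02],[0,0,0.025],[0,0,0.025],[0,0,0.015],[0,0,0.009],[0,0,0],[0,0,0],[0,0,0]]' --gripper '[0.045,0.045,0.045,0.045,0.045,0.045,0.045,0.045,0.045]'

```text
time: 16.25
tool_pos: [0.665, -0.2073, 0.0966]
tcp_rot: [0.384, 3.115, -0.001]
wrist_force: [0.6, -0.1, -0.7]
width: 0.586
grip_force: 52.1
```

```bash
python3 go.py 663 -207.2 83 76
```

```text
pos [ 665.  -207.3   96.6] t 16.25 q6 -1.66 F [ 0.6 -0.1 -0.7]
turn [-0.0003  0.0029 -0.0006] deg 0.2 | after turn: shift mm [ 2.  -0.4 13.6] n30 1.0
```

Call:
jog_arm --turn '[[0,0,0],[0,0,0],[0,0,0],[0,0,0],[0,0,0],[0,0,0]]' --delta_pos '[[0.001,0,0.004],[0,0,0.004],[0,0,0.002],[0,0,0.001],[0,0,0],[0,0,0]]' --gripper '[0.045,0.045,0.045,0.045,0.045,0.045]'

```text
time: 16.75
tool_pos: [0.6628, -0.2065, 0.0837]
tcp_rot: [-0.383, -3.118, -0.0]
wrist_force: [0.5, 0.1, -1.4]
width: 0.584
grip_force: 52.1
```

Call:
jog_arm --turn '[[0,0,0],[0,0,0],[0,0,0]]' --delta_pos '[[0,0,0.001],[0,0,0.001],[0,0,0]]' --gripper '[0.045,0.045,0.045]'

```text
time: 17.0
tool_pos: [0.6632, -0.2066, 0.0827]
tcp_rot: [0.383, 3.117, -0.0]
wrist_force: [-1.0, 0.9, 3.1]
width: 0.583
grip_force: 52.3
```

Call:
jog_arm --turn '[[0,0,0],[0,0,0],[0,0,0],[0,0,0],[0,0,0],[0,0,0],[0,0,0]]' --delta_pos '[[0,0,0],[0,0,0],[0,0,0],[0,0,0],[0,0,0],[0,0,0],[0,0,0]]' --gripper '[0.052,0.058,0.065,0.075,0.085,0.085,0.085]'

```text
time: 17.58
tool_pos: [0.6628, -0.2065, 0.0817]
tcp_rot: [-0.384, -3.118, -0.0]
wrist_force: [0.2, -0.6, 0.1]
width: 0.995
grip_force: 0.0
```

Call:
jog_arm --turn '[[0,0,0],[0,0,0],[0,0,0],[0,0,0],[0,0,0],[0,0,0]]' --delta_pos '[[0,0,-0.015],[0,0,-0.03],[0,0,-0.03],[0,0,-0.025],[0,0,-0.015],[0,0,0]]' --gripper '[0.085,0.085,0.085,0.085,0.085,0.085]'

```text
time: 18.08
tool_pos: [0.666, -0.2076, 0.2041]
tcp_rot: [0.382, 3.108, -0.004]
wrist_force: [1.3, -0.8, 1.7]
width: 0.994
grip_force: 0.0
```

```bash
python3 go.py 458.4 295 200 76
```

```text
pos [ 666.  -207.6  204.1] t 18.08 q6 -1.66 F [ 1.3 -0.8  1.7]
turn [-0.001   0.0105 -0.0004] deg 0.6 | after turn: shift mm [323.  437.4   4.1] n30 19.0
```

Call:
jog_arm --turn '[[0,0,0],[0,0,0],[0,0,0],[0,0,0],[0,0,0],[0,0,0],[0,0,0],[0,0,0],[0,0,0],[0,0,0],[0,0,0],[0,0,0],[0,0,0],[0,0,0],[0,0,0],[0,0,0],[0,0,0],[0,0,0],[0,0,0],[0,0,0]]' --delta_pos '[[0.009,0.013,0],[0.018,0.0246,0],[0.018,0.0246,0],[0.018,0.0246,0],[0.018,0.0246,0],[0.018,0.0246,0],[0.018,0.0246,0],[0.018,0.0246,0],[0.018,0.0246,0],[0.018,0.0246,0],[0.018,0.0246,0],[0.018,0.0246,0],[0.018,0.0246,0],[0.018,0.0246,0],[0.018,0.0246,0],[0.018,0.0246,0],[0.018,0.0246,0],[0.018,0.0246,0],[0.005,0.007,0],[0,0,0]]' --gripper '[0.085,0.085,0.085,0.085,0.085,0.085,0.085,0.085,0.085,0.085,0.085,0.085,0.085,0.085,0.085,0.085,0.085,0.085,0.085,0.085]'

```text
time: 19.75
tool_pos: [0.456, 0.2977, 0.1951]
tcp_rot: [-0.377, -3.116, 0.002]
wrist_force: [-0.1, -0.1, 0.2]
width: 0.993
grip_force: 0.0
```

Call:
jog_arm --turn '[[0,0,0],[0,0,0],[0,0,0]]' --delta_pos '[[0,0,0],[0,0,0],[0,0,0]]' --gripper '[0.085,0.085,0.085]'

```text
time: 20.0
tool_pos: [0.4588, 0.2949, 0.1964]
tcp_rot: [-0.386, -3.117, 0.001]
wrist_force: [0.0, 0.1, 0.6]
width: 0.996
grip_force: 0.0
```

```bash
cat > lid.py <<'E'
import sys
from h import *
z=float(sys.argv[1]); im,C=snap("wrist",sys.argv[2])
hsv=cv2.cvtColor(im,cv2.COLOR_RGB2HSV)
m=((hsv[:,:,1]<40)&(hsv[:,:,2]>170)).astype(np.uint8)
for c in cv2.findContours(m,cv2.RETR_EXTERNAL,cv2.CHAIN_APPROX_NONE)[0]:
    if cv2.contourArea(c)>600:
        P=plane(C,c.reshape(-1,2),z)[:,:2]*1000; r=cv2.minAreaRect(P.astype(np.float32)); b=cv2.boxPoints(r); e=max((b[1]-b[0],b[2]-b[1]),key=np.linalg.norm)
        print(cv2.boundingRect(c),np.round(r[0],1),np.round(sorted(r[1]),1),"yaw",round(np.degrees(np.arctan2(e[1],e[0]))%180,1))
E
python3 lid.py .04 pics/w5.png; python3 go.py 458.4 295 12 76
```

```text
(21, 191, 73, 73) [441.3   0.9] [48.  77.9] yaw 1.5
(302, 160, 41, 39) [458.1 293.4] [39.6 40.6] yaw 75.9
pos [458.9 294.9 196.5] t 20.05 q6 -0.8 F [ 0.1 -0.1  1. ]
turn [-0.0006 -0.0002 -0.0022] deg 0.1 | after turn: shift mm [ 5.000e-01 -1.000e-01  1.845e+02] n30 7.0
```

Call:
jog_arm --turn '[[0,0,0],[0,0,0],[0,0,0],[0,0,0],[0,0,0],[0,0,0],[0,0,0],[0,0,0],[0,0,0],[0,0,0],[0,0,0],[0,0,0]]' --delta_pos '[[0.0004,-0.0007,0.015],[0,0,0.03],[0,0,0.035],[0,0,0.035],[0,0,0.03],[0,0,0.02],[0,0,0.01],[0,0,0.0075],[0,0,0.003],[0,0,0],[0,0,0],[0,0,0]]' --gripper '[0.085,0.085,0.085,0.085,0.085,0.085,0.085,0.085,0.085,0.085,0.085,0.085]'

```text
time: 21.05
tool_pos: [0.4594, 0.2963, 0.0129]
tcp_rot: [0.383, 3.116, 0.003]
wrist_force: [0.5, 0.6, -0.1]
width: 0.997
grip_force: 0.0
```

Call:
jog_arm --turn '[[0,0,0],[0,0,0],[0,0,0],[0,0,0],[0,0,0],[0,0,0],[0,0,0],[0,0,0],[0,0,0],[0,0,0]]' --delta_pos '[[0,0,0],[0,0,0],[0,0,0],[0,0,0],[0,0,0],[0,0,0],[0,0,0],[0,0,0],[0,0,0],[0,0,0]]' --gripper '[0.075,0.068,0.061,0.055,0.049,0.043,0.038,0.034,0.034,0.034]' --grip_force 40

```text
time: 21.88
tool_pos: [0.4581, 0.2956, 0.0115]
tcp_rot: [0.384, 3.118, 0.0]
wrist_force: [-1.3, -1.0, 3.5]
width: 0.455
grip_force: 40.2
```

```bash
python3 go.py 663 -206.8 230 76
```

```text
pos [458.1 295.6  11.5] t 21.88 q6 -0.8 F [-1.3 -1.   3.5]
turn [ 0.      0.0001 -0.0005] deg 0.0 | after turn: shift mm [-320.4 -437.9 -218.5] n30 20.0
```

Call:
jog_arm --turn '[[0,0,0],[0,0,0],[0,0,0],[0,0,0],[0,0,0],[0,0,0],[0,0,0],[0,0,0],[0,0,0]]' --delta_pos '[[0,0,-0.01],[0,0,-0.022],[0,0,-0.03],[0,0,-0.03],[0,0,-0.03],[0,0,-0.03],[0,0,-0.03],[0,0,-0.022],[0,0,-0.0145]]' --gripper '[0.034,0.034,0.034,0.034,0.034,0.034,0.034,0.034,0.034]'

```text
time: 22.63
tool_pos: [0.4589, 0.2962, 0.2335]
tcp_rot: [0.383, 3.115, 0.004]
wrist_force: [0.7, -0.1, -2.1]
width: 0.456
grip_force: 40.5
```

Call:
jog_arm --turn '[[0,0,0],[0,0,0],[0,0,0],[0,0,0],[0,0,0],[0,0,0],[0,0,0],[0,0,0],[0,0,0],[0,0,0],[0,0,0],[0,0,0],[0,0,0],[0,0,0],[0,0,0],[0,0,0],[0,0,0],[0,0,0],[0,0,0],[0,0,0]]' --delta_pos '[[-0.009,-0.013,0],[-0.018,-0.0246,0],[-0.018,-0.0246,0],[-0.018,-0.0246,0],[-0.018,-0.0246,0],[-0.018,-0.0246,0],[-0.018,-0.0246,0],[-0.018,-0.0246,0],[-0.018,-0.0246,0],[-0.018,-0.0246,0],[-0.018,-0.0246,0],[-0.018,-0.0246,0],[-0.018,-0.0246,0],[-0.018,-0.0246,0],[-0.018,-0.0246,0],[-0.018,-0.0246,0],[-0.018,-0.0246,0],[-0.0165,-0.0225,0],[-0.0065,-0.009,0],[0,0,0]]' --gripper '[0.034,0.034,0.034,0.034,0.034,0.034,0.034,0.034,0.034,0.034,0.034,0.034,0.034,0.034,0.034,0.034,0.034,0.034,0.034,0.034]'

```text
time: 24.3
tool_pos: [0.6625, -0.2095, 0.2292]
tcp_rot: [-0.388, -3.117, 0.001]
wrist_force: [1.0, 0.3, -1.9]
width: 0.45
grip_force: 40.6
```

Call:
jog_arm --turn '[[0,0,0],[0,0,0],[0,0,0]]' --delta_pos '[[0,0,0],[0,0,0],[0,0,0]]' --gripper '[0.034,0.034,0.034]'

```text
time: 24.55
tool_pos: [0.6618, -0.2054, 0.2298]
tcp_rot: [-0.381, -3.118, -0.001]
wrist_force: [-0.8, 0.2, -1.3]
width: 0.456
grip_force: 40.6
```

```bash
python3 lid.py .115 pics/w6.png; python3 go.py 663 -206.8 126.5 76
```

```text
(280, 291, 87, 36) [ 783.1 -235.1] [40.9 85.8] yaw 80.9
(291, 160, 62, 58) [ 661.7 -206.1] [49.8 54.1] yaw 84.6
pos [ 662.  -205.4  230. ] t 24.6 q6 -1.66 F [ 0.9 -0.5 -1.4]
turn [ 0.0003 -0.0003  0.0011] deg 0.1 | after turn: shift mm [ -1.3  -1.1 103.5] n30 4.0
```

View pics/w6.png

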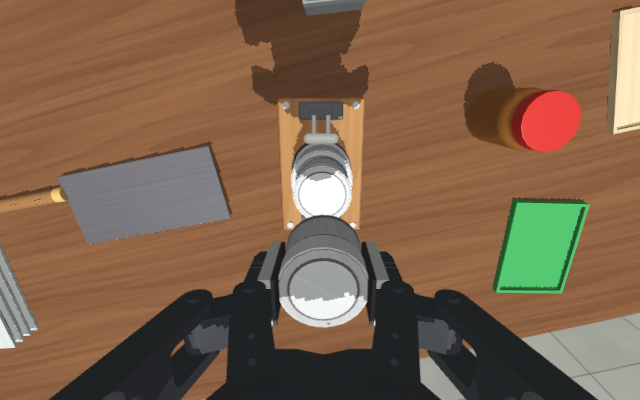

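Medium tin sits centred on the large one (lid at about (322,194)). I'll lower the small tin.

Call:
jog_arm --turn '[[0,0,0],[0,0,0],[0,0,0],[0,0,0],[0,0,0],[0,0,0],[0,0,0],[0,0,0],[0,0,0]]' --delta_pos '[[-0.001,-0.001,0.01],[0,0,0.02],[0,0,0.025],[0,0,0.02],[0,0,0.01],[0,0,0.005],[0,0,0],[0,0,0],[0,0,0]]' --gripper '[0.034,0.034,0.034,0.034,0.034,0.034,0.034,0.034,0.034]'

```text
time: 25.35
tool_pos: [0.6642, -0.2085, 0.1417]
tcp_rot: [0.383, 3.115, -0.001]
wrist_force: [0.3, -0.1, -1.2]
width: 0.452
grip_force: 40.6
```

```bash
python3 go.py 663 -206.8 126.5 76
```

```text
pos [ 664.2 -208.5  141.7] t 25.35 q6 -1.67 F [ 0.3 -0.1 -1.2]
turn [-0.0003  0.003  -0.0003] deg 0.2 | after turn: shift mm [ 1.6  1.4 15.2] n30 1.0
```

Call:
jog_arm --turn '[[0,0,0],[0,0,0],[0,0,0],[0,0,0],[0,0,0],[0,0,0]]' --delta_pos '[[0.001,0.001,0.004],[0,0,0.004],[0,0,0.003],[0,0,0.0015],[0,0,0],[0,0,0]]' --gripper '[0.034,0.034,0.034,0.034,0.034,0.034]'

```text
time: 25.85
tool_pos: [0.6622, -0.207, 0.1271]
tcp_rot: [-0.384, -3.118, -0.0]
wrist_force: [0.6, 0.3, -0.4]
width: 0.452
grip_force: 40.6
```

Call:
jog_arm --turn '[[0,0,0],[0,0,0],[0,0,0]]' --delta_pos '[[0,0,0.001],[0,0,0.001],[0,0,0]]' --gripper '[0.034,0.034,0.034]'

```text
time: 26.1
tool_pos: [0.6626, -0.2071, 0.1265]
tcp_rot: [0.383, 3.117, -0.0]
wrist_force: [-1.5, 0.2, 4.4]
width: 0.456
grip_force: 41.0
```

Call:
jog_arm --turn '[[0,0,0],[0,0,0],[0,0,0],[0,0,0],[0,0,0],[0,0,0],[0,0,0]]' --delta_pos '[[0,0,0],[0,0,0],[0,0,0],[0,0,0],[0,0,0],[0,0,0],[0,0,0]]' --gripper '[0.041,0.047,0.055,0.065,0.075,0.085,0.085]'

```text
time: 26.68
tool_pos: [0.6622, -0.207, 0.1251]
tcp_rot: [-0.384, -3.118, -0.0]
wrist_force: [-0.0, -0.2, 0.4]
width: 0.996
grip_force: 0.0
```

Call:
jog_arm --turn '[[0,0,0],[0,0,0],[0,0,0],[0,0,0],[0,0,0],[0,0,0],[0,0,0]]' --delta_pos '[[0,0,-0.015],[0,0,-0.03],[0,0,-0.025],[0,0,-0.015],[0,0,0],[0,0,0],[0,0,0]]' --gripper '[0.085,0.085,0.085,0.085,0.085,0.085,0.085]'

```text
time: 27.27
tool_pos: [0.6617, -0.2068, 0.2095]
tcp_rot: [-0.383, -3.117, -0.0]
wrist_force: [0.5, 1.1, 0.2]
width: 0.992
grip_force: 0.0
```

```bash
python3 lid.py .155 pics/w7.png;python3 go.py 452 -145 200 82
```

```text
(290, 163, 66, 84) [ 654.7 -204.8] [43.6 59. ] yaw 169.9
pos [ 661.2 -206.6  208.6] t 27.32 q6 -1.66 F [-0.5 -0.2 -0.3]
turn [ 0.0004 -0.0028 -0.1052] deg 6.0 | after turn: shift mm [215.8  31.9   8.6] n30 8.0
```

Call:
jog_arm --turn '[[0,0,-0.105],[0,0,0],[0,0,0],[0,0,0],[0,0,0],[0,0,0],[0,0,0],[0,0,0],[0,0,0],[0,0,0],[0,0,0],[0,0,0],[0,0,0],[0,0,0]]' --delta_pos '[[0,0,0],[0.025,0.0036,0],[0.025,0.0036,0],[0.025,0.0036,0],[0.025,0.0036,0],[0.025,0.0036,0],[0.025,0.0036,0],[0.025,0.0036,0],[0.025,0.0036,0],[0.01,0.002,0],[0.0058,0.0011,0],[0,0,0],[0,0,0],[0,0,0]]' --gripper '[0.085,0.085,0.085,0.085,0.085,0.085,0.085,0.085,0.085,0.085,0.085,0.085,0.085,0.085]'

```text
time: 28.48
tool_pos: [0.4541, -0.1457, 0.2103]
tcp_rot: [0.219, 3.133, -0.0]
wrist_force: [-0.3, 0.2, -0.8]
width: 0.994
grip_force: 0.0
```

```bash
python3 lid.py .05 pics/w8.png;python3 go.py 452 -145 18 82; python3 - <<'E'
from h import *
snap("top","pics/t8.png");snap("side","pics/s8.png")
a=cv2.resize(cv2.imread("pics/t8.png")[120:320,200:480],(560,400)); b=cv2.imread("pics/s8.png")[160:340,280:460];b=cv2.resize(b,(400,400))
cv2.imwrite("pics/c8.png",cv2.resize(np.hstack([a,b]),(800,333)))
E
```

```text
(291, 127, 65, 96) [ 452.1 -146.3] [63.9 99.9] yaw 171.8
(439, 103, 48, 82) [439.2  -3.5] [45.6 75.2] yaw 1.1
pos [ 454.1 -145.7  210.3] t 28.53 q6 -1.79 F [-0.2  0.6  0.1]
turn [-0.0001  0.0004 -0.0001] deg 0.0 | after turn: shift mm [  2.2   0.4 192.3] n30 7.0
```

View pics/c8.png

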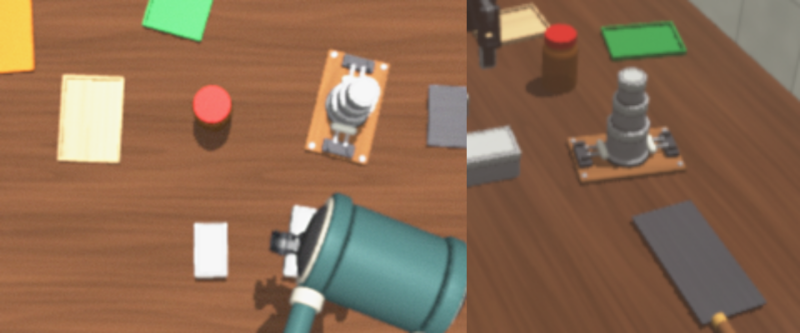

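The round tower stands centred in the clip. Now I'll pick up the larger rectangular tin.

Call:
jog_arm --turn '[[0,0,0],[0,0,0],[0,0,0],[0,0,0],[0,0,0],[0,0,0],[0,0,0],[0,0,0],[0,0,0],[0,0,0],[0,0,0],[0,0,0]]' --delta_pos '[[0.002,0,0.015],[0,0,0.03],[0,0,0.035],[0,0,0.035],[0,0,0.03],[0,0,0.022],[0,0,0.013],[0,0,0.008],[0,0,0.004],[0,0,0],[0,0,0],[0,0,0]]' --gripper '[0.085,0.085,0.085,0.085,0.085,0.085,0.085,0.085,0.085,0.085,0.085,0.085]'

```text
time: 29.63
tool_pos: [0.4524, -0.1456, 0.0196]
tcp_rot: [0.219, 3.131, -0.001]
wrist_force: [-0.1, 0.7, 0.2]
width: 0.998
grip_force: 0.0
```

Call:
jog_arm --turn '[[0,0,0],[0,0,0],[0,0,0],[0,0,0],[0,0,0],[0,0,0],[0,0,0],[0,0,0]]' --delta_pos '[[0,0,0],[0,0,0],[0,0,0],[0,0,0],[0,0,0],[0,0,0],[0,0,0],[0,0,0]]' --gripper '[0.077,0.07,0.064,0.058,0.055,0.055,0.055,0.055]' --grip_force 70

```text
time: 30.3
tool_pos: [0.4519, -0.1454, 0.0193]
tcp_rot: [0.219, 3.132, -0.001]
wrist_force: [-1.5, 0.3, 6.4]
width: 0.713
grip_force: 77.5
```

```bash
python3 go.py 639.5 193 190 88.7
```

```text
pos [ 451.9 -145.4   19.3] t 30.3 q6 -1.79 F [-1.5  0.3  6.4]
turn [-0.0005  0.0017 -0.1171] deg 6.7 | after turn: shift mm [-179.9  342.6 -170.7] n30 15.0
```

Call:
jog_arm --turn '[[0,0,0],[0,0,0],[0,0,0],[0,0,0],[0,0,0],[0,0,0],[0,0,0],[0,0,0],[0,0,-0.06],[0,0,-0.057]]' --delta_pos '[[0,0,-0.01],[0,0,-0.02],[0,0,-0.027],[0,0,-0.03],[0,0,-0.03],[0,0,-0.027],[0,0,-0.018],[0,0,-0.009],[0,0,0],[0,0,0]]' --gripper '[0.055,0.055,0.055,0.055,0.055,0.055,0.055,0.055,0.055,0.055]'

```text
time: 31.13
tool_pos: [0.4508, -0.1449, 0.1896]
tcp_rot: [0.031, 3.141, -0.0]
wrist_force: [-0.5, -0.4, -2.4]
width: 0.713
grip_force: 76.5
```

Call:
jog_arm --turn '[[0,0,0],[0,0,0],[0,0,0],[0,0,0],[0,0,0],[0,0,0],[0,0,0],[0,0,0],[0,0,0],[0,0,0],[0,0,0],[0,0,0],[0,0,0],[0,0,0],[0,0,0],[0,0,0],[0,0,0],[0,0,0],[0,0,0],[0,0,0]]' --delta_pos '[[-0.006,0.011,0],[-0.012,0.0229,0],[-0.012,0.0229,0],[-0.012,0.0229,0],[-0.012,0.0229,0],[-0.012,0.0229,0],[-0.012,0.0229,0],[-0.012,0.0229,0],[-0.012,0.0229,0],[-0.012,0.0229,0],[-0.012,0.0229,0],[-0.012,0.0229,0],[-0.012,0.0229,0],[-0.012,0.0229,0],[-0.011,0.021,0],[-0.005,0.0095,0],[-0.0019,0.0034,0],[0,0,0],[0,0,0],[0,0,0]]' --gripper '[0.055,0.055,0.055,0.055,0.055,0.055,0.055,0.055,0.055,0.055,0.055,0.055,0.055,0.055,0.055,0.055,0.055,0.055,0.055,0.055]'

```text
time: 32.8
tool_pos: [0.638, 0.1921, 0.1889]
tcp_rot: [-0.037, -3.14, 0.001]
wrist_force: [-0.2, 0.6, -2.9]
width: 0.714
grip_force: 76.7
```

```bash
python3 go.py 639.5 193 24 88.7; python3 - <<'E'
from h import *
im,C=snap("wrist","pics/w9.png")
e=np.array([np.cos(np.radians(-1.3)),np.sin(np.radians(-1.3)),0])*.067; f=np.array([-e[1],e[0],0])/.067*.048; c=np.array([.6395,.193,.01])
print(np.round(proj(C,[c-e+f,c-e-f,c+e+f,c+e-f]),0))
E
```

```text
pos [638.  192.1 188.9] t 32.8 q6 -1.29 F [-0.2  0.6 -2.9]
turn [-0.0008 -0.0012 -0.001 ] deg 0.1 | after turn: shift mm [ -1.5   0.9 164.9] n30 6.0
[[372. 112.]
 [277. 112.]
 [366. 233.]
 [283. 233.]]
```

View pics/w9.png

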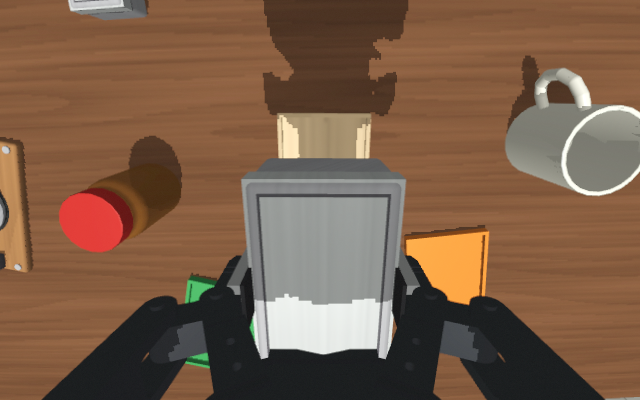

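Call:
jog_arm --turn '[[0,0,0],[0,0,0],[0,0,0],[0,0,0],[0,0,0],[0,0,0],[0,0,0],[0,0,0],[0,0,0],[0,0,0],[0,0,0],[0,0,0]]' --delta_pos '[[-0.0015,0.001,0.012],[0,0,0.025],[0,0,0.03],[0,0,0.03],[0,0,0.025],[0,0,0.016],[0,0,0.008],[0,0,0.005],[0,0,0.003],[0,0,0],[0,0,0],[0,0,0]]' --gripper '[0.055,0.055,0.055,0.055,0.055,0.055,0.055,0.055,0.055,0.055,0.055,0.055]'

```text
time: 33.85
tool_pos: [0.6415, 0.1946, 0.037]
tcp_rot: [0.036, 3.139, 0.001]
wrist_force: [-0.3, 0.5, -2.1]
width: 0.711
grip_force: 76.7
```

```bash
python3 go.py 639.5 193 23.3 88.7
```

```text
pos [641.5 194.6  37. ] t 33.85 q6 -1.29 F [-0.3  0.5 -2.1]
turn [ 0.0008  0.0028 -0.0001] deg 0.2 | after turn: shift mm [ 2.  -1.7 13.7] n30 1.0
```

Call:
jog_arm --turn '[[0,0,0],[0,0,0],[0,0,0],[0,0,0],[0,0,0],[0,0,0]]' --delta_pos '[[0.001,-0.001,0.004],[0,0,0.004],[0,0,0.002],[0,0,0.001],[0,0,0],[0,0,0]]' --gripper '[0.055,0.055,0.055,0.055,0.055,0.055]'

```text
time: 34.35
tool_pos: [0.6391, 0.1933, 0.0241]
tcp_rot: [-0.036, -3.141, 0.0]
wrist_force: [0.9, 0.1, -2.5]
width: 0.715
grip_force: 76.8
```

Call:
jog_arm --turn '[[0,0,0],[0,0,0],[0,0,0],[0,0,0]]' --delta_pos '[[0,0,0.001],[0,0,0.001],[0,0,0],[0,0,0]]' --gripper '[0.055,0.055,0.055,0.055]'

```text
time: 34.68
tool_pos: [0.6395, 0.1935, 0.0234]
tcp_rot: [0.036, 3.141, 0.0]
wrist_force: [-3.4, -1.0, 5.9]
width: 0.715
grip_force: 77.6
```

Call:
jog_arm --turn '[[0,0,0],[0,0,0],[0,0,0],[0,0,0],[0,0,0],[0,0,0]]' --delta_pos '[[0,0,0],[0,0,0],[0,0,0],[0,0,0],[0,0,0],[0,0,0]]' --gripper '[0.063,0.069,0.077,0.085,0.085,0.085]'

```text
time: 35.18
tool_pos: [0.6392, 0.1933, 0.0222]
tcp_rot: [-0.036, -3.141, 0.0]
wrist_force: [-0.3, -0.4, -0.0]
width: 0.994
grip_force: 0.0
```

Call:
jog_arm --turn '[[0,0,0],[0,0,0],[0,0,0],[0,0,0],[0,0,0],[0,0,0],[0,0,0],[0,0,0],[0,0,0]]' --delta_pos '[[0,0,-0.015],[0,0,-0.03],[0,0,-0.035],[0,0,-0.035],[0,0,-0.03],[0,0,-0.015],[0,0,0],[0,0,0],[0,0,0]]' --gripper '[0.085,0.085,0.085,0.085,0.085,0.085,0.085,0.085,0.085]'

```text
time: 35.93
tool_pos: [0.6384, 0.1932, 0.1816]
tcp_rot: [-0.036, -3.14, 0.001]
wrist_force: [0.0, -0.2, -0.7]
width: 0.993
grip_force: 0.0
```

```bash
python3 lid.py .054 pics/w10.png;python3 go.py 440.5 2 190 91
```

```text
(288, 135, 72, 105) [640.3 192.8] [63.7 99.9] yaw 178.7
(566, 105, 74, 93) [614.1 447.5] [67. 85.] yaw 16.3
pos [638.  193.  180.6] t 35.98 q6 -1.29 F [-0.  -0.8 -0.3]
turn [-0.0008 -0.0029 -0.0402] deg 2.3 | after turn: shift mm [ 200.8 -187.6   -9.4] n30 10.0
```

Call:
jog_arm --turn '[[0,0,-0.04],[0,0,0],[0,0,0],[0,0,0],[0,0,0],[0,0,0],[0,0,0],[0,0,0],[0,0,0],[0,0,0],[0,0,0],[0,0,0],[0,0,0],[0,0,0],[0,0,0]]' --delta_pos '[[0,0,0],[0.02,-0.0187,0],[0.02,-0.0187,0],[0.02,-0.0187,0],[0.02,-0.0187,0],[0.02,-0.0187,0],[0.02,-0.0187,0],[0.02,-0.0187,0],[0.02,-0.0187,0],[0.02,-0.0187,0],[0.013,-0.012,0],[0.0075,-0.007,0],[0,0,0],[0,0,0],[0,0,0]]' --gripper '[0.085,0.085,0.085,0.085,0.085,0.085,0.085,0.085,0.085,0.085,0.085,0.085,0.085,0.085,0.085]'

```text
time: 37.23
tool_pos: [0.4426, 0.0031, 0.182]
tcp_rot: [-0.027, 3.141, 0.001]
wrist_force: [-0.2, 0.4, 0.7]
width: 0.995
grip_force: 0.0
```

```bash
python3 lid.py .042 pics/w11.png;python3 go.py 440.5 2 12 91
```

```text
(296, 142, 52, 78) [440.6   1. ] [47.9 76.5] yaw 1.3
pos [442.7   3.2 182.1] t 37.28 q6 -1.64 F [-0.6  0.5 -0.1]
turn [0.0003 0.     0.0003] deg 0.0 | after turn: shift mm [  2.2  -1.1 170.1] n30 6.0
```

Call:
jog_arm --turn '[[0,0,0],[0,0,0],[0,0,0],[0,0,0],[0,0,0],[0,0,0],[0,0,0],[0,0,0],[0,0,0],[0,0,0],[0,0,0]]' --delta_pos '[[0.0015,-0.0015,0.015],[0,0,0.03],[0,0,0.035],[0,0,0.035],[0,0,0.025],[0,0,0.015],[0,0,0.008],[0,0,0.0045],[0,0,0.002],[0,0,0],[0,0,0]]' --gripper '[0.085,0.085,0.085,0.085,0.085,0.085,0.085,0.085,0.085,0.085,0.085]'

```text
time: 38.2
tool_pos: [0.4419, 0.0012, 0.0139]
tcp_rot: [-0.027, 3.139, -0.0]
wrist_force: [0.2, -0.3, 0.7]
width: 0.997
grip_force: 0.0
```

Call:
jog_arm --turn '[[0,0,0],[0,0,0],[0,0,0],[0,0,0],[0,0,0],[0,0,0],[0,0,0],[0,0,0],[0,0,0]]' --delta_pos '[[0,0,0],[0,0,0],[0,0,0],[0,0,0],[0,0,0],[0,0,0],[0,0,0],[0,0,0],[0,0,0]]' --gripper '[0.076,0.068,0.061,0.055,0.049,0.044,0.04,0.04,0.04]' --grip_force 60

```text
time: 38.95
tool_pos: [0.4409, 0.0011, 0.0133]
tcp_rot: [-0.027, 3.141, -0.0]
wrist_force: [-1.5, 0.4, 5.3]
width: 0.526
grip_force: 60.5
```

```bash
python3 go.py 640 193 190 88.7
```

```text
pos [440.9   1.1  13.3] t 38.95 q6 -1.64 F [-1.5  0.4  5.3]
turn [-0.      0.0006  0.0398] deg 2.3 | after turn: shift mm [-194.7  196.4 -176.7] n30 11.0
```

Call:
jog_arm --turn '[[0,0,0],[0,0,0],[0,0,0],[0,0,0],[0,0,0],[0,0,0],[0,0,0],[0,0,0],[0,0,0.04]]' --delta_pos '[[0,0,-0.01],[0,0,-0.022],[0,0,-0.03],[0,0,-0.03],[0,0,-0.03],[0,0,-0.027],[0,0,-0.018],[0,0,-0.0095],[0,0,0]]' --gripper '[0.04,0.04,0.04,0.04,0.04,0.04,0.04,0.04,0.04]'

```text
time: 39.7
tool_pos: [0.4419, 0.001, 0.192]
tcp_rot: [0.036, 3.137, -0.0]
wrist_force: [0.4, -0.3, -1.7]
width: 0.529
grip_force: 62.0
```

Call:
jog_arm --turn '[[0,0,0],[0,0,0],[0,0,0],[0,0,0],[0,0,0],[0,0,0],[0,0,0],[0,0,0],[0,0,0],[0,0,0],[0,0,0],[0,0,0],[0,0,0],[0,0,0],[0,0,0],[0,0,0]]' --delta_pos '[[-0.009,0.009,0],[-0.018,0.018,0],[-0.018,0.018,0],[-0.018,0.018,0],[-0.018,0.018,0],[-0.018,0.018,0],[-0.018,0.018,0],[-0.018,0.018,0],[-0.018,0.018,0],[-0.018,0.018,0],[-0.015,0.016,0],[-0.006,0.0066,0],[-0.0027,0.0028,0],[0,0,0],[0,0,0],[0,0,0]]' --gripper '[0.04,0.04,0.04,0.04,0.04,0.04,0.04,0.04,0.04,0.04,0.04,0.04,0.04,0.04,0.04,0.04]'

```text
time: 41.03
tool_pos: [0.6387, 0.1922, 0.1888]
tcp_rot: [-0.036, -3.14, 0.001]
wrist_force: [-0.6, 0.3, -2.2]
width: 0.529
grip_force: 62.1
```

```bash
python3 go.py 640 193 67.3 88.7
```

```text
pos [638.7 192.2 188.8] t 41.03 q6 -1.29 F [-0.6  0.3 -2.2]
turn [-0.0007 -0.0014 -0.0005] deg 0.1 | after turn: shift mm [ -1.3   0.8 121.5] n30 5.0
```

Call:
jog_arm --turn '[[0,0,0],[0,0,0],[0,0,0],[0,0,0],[0,0,0],[0,0,0],[0,0,0],[0,0,0],[0,0,0],[0,0,0]]' --delta_pos '[[0,0,0.012],[0,0,0.025],[0,0,0.028],[0,0,0.022],[0,0,0.012],[0,0,0.006],[0,0,0.003],[0,0,0],[0,0,0],[0,0,0]]' --gripper '[0.04,0.04,0.04,0.04,0.04,0.04,0.04,0.04,0.04,0.04]'

```text
time: 41.87
tool_pos: [0.641, 0.1933, 0.0832]
tcp_rot: [0.036, 3.138, 0.001]
wrist_force: [-0.1, 0.7, -1.4]
width: 0.522
grip_force: 62.1
```

```bash
python3 go.py 640 193 67.3 88.7
```

```text
pos [641.  193.3  83.2] t 41.87 q6 -1.29 F [-0.1  0.7 -1.4]
turn [ 0.0009  0.0032 -0.0001] deg 0.2 | after turn: shift mm [ 1.  -0.4 15.9] n30 1.0
```

Call:
jog_arm --turn '[[0,0,0],[0,0,0],[0,0,0],[0,0,0],[0,0,0],[0,0,0]]' --delta_pos '[[0,0,0.005],[0,0,0.004],[0,0,0.003],[0,0,0.001],[0,0,0],[0,0,0]]' --gripper '[0.04,0.04,0.04,0.04,0.04,0.04]'

```text
time: 42.37
tool_pos: [0.6395, 0.193, 0.068]
tcp_rot: [-0.036, -3.141, 0.0]
wrist_force: [0.8, -0.1, -2.4]
width: 0.529
grip_force: 62.2
```

Call:
jog_arm --turn '[[0,0,0],[0,0,0],[0,0,0],[0,0,0]]' --delta_pos '[[0,0,0.001],[0,0,0.001],[0,0,0],[0,0,0]]' --gripper '[0.04,0.04,0.04,0.04]'

```text
time: 42.7
tool_pos: [0.64, 0.1931, 0.0673]
tcp_rot: [0.036, 3.141, 0.0]
wrist_force: [-2.1, -0.9, 4.3]
width: 0.525
grip_force: 62.8
```

Contact at the expected height. I'll release, rise and check.

Call:
jog_arm --turn '[[0,0,0],[0,0,0],[0,0,0],[0,0,0],[0,0,0],[0,0,0],[0,0,0]]' --delta_pos '[[0,0,0],[0,0,0],[0,0,0],[0,0,0],[0,0,0],[0,0,0],[0,0,0]]' --gripper '[0.047,0.053,0.061,0.07,0.08,0.085,0.085]'

```text
time: 43.28
tool_pos: [0.6396, 0.193, 0.0662]
tcp_rot: [-0.036, -3.141, -0.0]
wrist_force: [-0.8, 0.3, 0.4]
width: 0.993
grip_force: 0.0
```

Call:
jog_arm --turn '[[0,0,0],[0,0,0],[0,0,0],[0,0,0],[0,0,0],[0,0,0],[0,0,0],[0,0,0],[0,0,0],[0,0,0],[0,0,0],[0,0,0],[0,0,0],[0,0,0],[0,0,0]]' --delta_pos '[[0,0,-0.015],[0,0,-0.03],[0,0,-0.035],[0,0,-0.03],[0,0,-0.015],[0.01,0,0],[0.02,0,0],[0.025,0,0],[0.025,0,0],[0.02,0,0],[0.01,0,0],[0,0,0],[0,0,0],[0,0,0],[0,0,0]]' --gripper '[0.085,0.085,0.085,0.085,0.085,0.085,0.085,0.085,0.085,0.085,0.085,0.085,0.085,0.085,0.085]'

```text
time: 44.53
tool_pos: [0.5308, 0.1955, 0.1913]
tcp_rot: [0.036, 3.141, 0.0]
wrist_force: [0.1, -0.7, 0.1]
width: 0.994
grip_force: 0.0
```

```bash
python3 lid.py .096 pics/w12.png; python3 - <<'E'
from h import *
snap("top","pics/t12.png");snap("side","pics/s12.png")
a=cv2.resize(cv2.imread("pics/t12.png")[120:320,200:480],(560,400)); b=cv2.imread("pics/s12.png")[140:320,250:430];b=cv2.resize(b,(400,400)); c=cv2.imread("pics/w12.png")
cv2.imwrite("pics/c12.png",cv2.resize(np.vstack([np.hstack([a,b]),cv2.copyMakeBorder(c,0,0,0,320,0)]),(720,600)))
E
```

```text
(292, 241, 63, 102) [623.5 193. ] [ 54.1 108.8] yaw 178.6
(531, 228, 80, 71) [598.1 415.9] [71.5 71.6] yaw 143.7
```

View pics/c12.png

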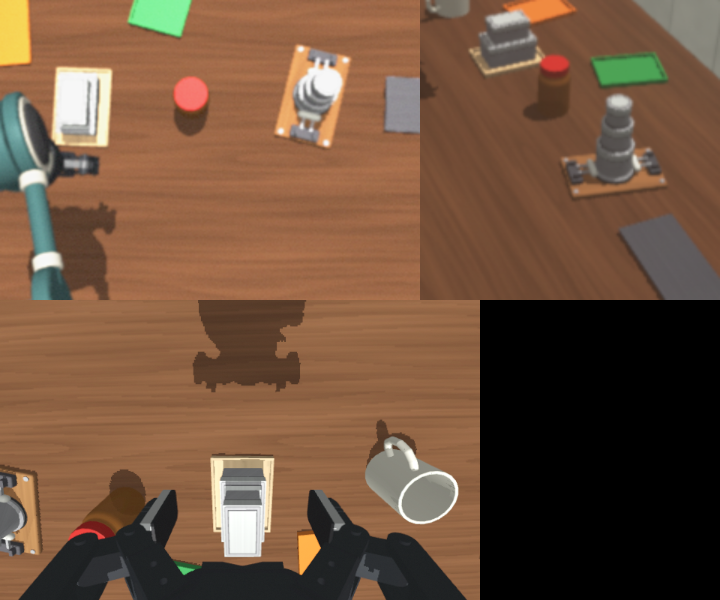

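Both piles are stacked and centred, and the arm is clear. I'll hand in now.

```bash
python3 -c "
from h import *
print(ticket.finish_job())"
```

```text
the job is handed in; nothing more can be done
None
```

The job is handed in at about 45 s on the robot's clock: the large round tin clicked home with the other two centred on it, and both rectangular tins are centred and lengthways in the plywood tray; the last pictures showed both piles upright and the arm clear, but the hand-in returned no verdict.

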